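# Close the quick clamp over a sample cell

### The job

A sample cell already lies in the cradle of the quick-clamp fixture. Without grasping anything, gently push the open clamp strap with the outside of a finger until it has swung fully home over the cell and around the cam bolt, and only then push the cam lever fully down. Leave the cell lying in its cradle and do not disturb the spanner, the screw cap or the bolt lying nearby.

Things in the scene. Friction and masses are not known exactly. Their poses are not given: they have to be found in the camera images.
- fixture: Quick-clamp fixture screwed to the table. Origin: centre of the underside of its aluminium base plate, 180 (x) x 120 (y) x 10 mm; z up. Post of the strap at x=+60, y=0 mm; thin upright cam bolt (diameter 10 mm) at x=-60, y=0 mm; grey cradle round x=0, y=0 (walls up to 30 mm high). The cell in it reaches up to 43 mm and sticks out of the base to y=+88 mm.
- strap (a joint): Angle of the clamp strap in rad: 0 = home (stop), lying along the fixture's -x from its post, over the cell, its end notch round the cam bolt; it grows as the free end swings, level, to the fixture's +y side (stop at 1.75). Turns about the upright axis through point strap_pivot. Stays where it is left; turning it takes about 0.08 N m.
- lever (a joint): Angle of the cam lever in rad above level: 0 = fully down (stop), level and pointing to the fixture's -x from the cam bolt; grows as it rises, up to 1.0. Turns about an axis along the fixture's y through point cam_pivot. Stays where it is left; pushing it takes about 0.15 N m.
- strap_pivot (a point): On the turning axis of the strap, at the height of the strap's top face (64 mm above the table), fixture x=+60, y=0 mm. A screw head stands 6 mm higher here.
- strap_side (a point): Middle of the strap's trailing side face (the one to push, facing the fixture's +y when home), 65 mm from the turning axis. The steel strap is a bar 26 mm wide and 16 mm thick, from 48 to 64 mm above the table, reaching 138 mm from its axis; a notch in its other side near the free end takes the cam bolt. Axes are those of the strap: -x along it to the free end, +y out of this face.
- cam_pivot (a point): On the turning axis of the cam lever at the top of the cam bolt, 78 mm above the table. Furniture to keep the arm clear of: a tall cardboard box stands on the same table on the robot's right (beyond about world x=0.48 m and right of about y=-0.25 m; go in round its near left corner), and a higher bench stands behind the table from about world x=0.75 m.
- lever_pad (a point): Middle of the upper face of the ribbed black pad at the end of the cam lever, 78 mm from the turning axis along the lever; pad 36 mm long, 32 mm wide; the lever ends 96 mm from the axis. When the lever is down this point is 86 mm above the table.
- cell: Sample cell (metal ampoule, 118 mm long: stem of 16 mm diameter, 30 mm hexagon, round cap), lying loose in the cradle across the fixture. Origin: end of the stem; its z axis runs along it to the cap. To be left there.
- loose_spanner: Double-ended spanner, 33 x 164 x 6 mm, lying on the table. Bystander. Origin: centre of its underside.
- screw_cap: Red screw cap, 44 mm diameter, 16 mm high, lying open side up on the table. Bystander. Origin: centre of its underside.
- bolt: Loose bolt, 34 mm long, 11 mm head, lying on the table. Bystander. Origin: centre of its underside.
Mind the look-alikes: they are no part of the job. There is more than one size of the cell; the one meant has the size given above.

How it is judged (in metres and radians):
On the way, in this order (a step that is already met when the one before it is completed fails the run):
1. the strap is fully home round the cam bolt (value of joint strap below 0.06 rad), for 0.2 s.
2. the cam lever is fully down (value of joint each of lever, strap below 0.06 rad), for 0.2 s.
At the end, for the whole second after the job is handed in: Strap within 0.06 rad (3.5 degrees) of home, lever within 0.06 rad of fully down, the cell at rest within 12 mm of where it lay, and spanner, cap and bolt within 20 mm of theirs (all of step 2 and distance of cell from where it was at the start of the episode below 0.012 m and linear speed of cell below 0.02 m/s and distance of each of loose_spanner, screw_cap, bolt from where it was at the start of the episode below 0.02 m); the robot touches nothing.
It fails at once if the cam lever is pushed well down (below 0.4 rad) while the strap is not home under it (value of joint lever below 0.4 rad and value of joint strap above 0.15 rad).
It fails at once if the sample cell is moved or lifted more than 12 mm (distance of cell from where it was at the start of the episode above 0.012 m).
It fails at once if a bystander is moved or lifted more than 20 mm (distance of any of loose_spanner, screw_cap, bolt from where it was at the start of the episode above 0.02 m).
It fails at once if the strap or the lever is forced with more than 60 N (contact force between any of the arm, the fingers and fixture above 60 N).
It also fails if it takes over 48 s, if anything falls off the work surface, if the arm or the gripper's body presses on something with over 40 N, if the wrist force passes 120 N, or if a joint passes its speed limit or range.

### The arm

A 7-joint arm with a two-finger parallel gripper is mounted at the origin on a cart in front of the work surface, level with it; the furniture and walls round the work are solid. World frame = base frame: x ahead of the robot, y to its left, z up, the work surface at z = 0. Lengths are in mm, angles in rad, forces in N, time in s.
With the tool pointing down it reaches from about 400 to 850 mm from the base axis. Payload 4.5 kg.
Tool frame: the origin (TCP) lies at the very end of the fingers, on their centre line; the grasp point (between the pads) lies 19 mm behind it; z points along the fingers, y is the line along which they close (so a half turn about z gives the same grasp; the last joint's range is limited). The gripper opens to 88 mm and grips with 3 to 60 N. Pads are 18 mm wide; open, the fingers measure 123 mm over their backs; the gripper's body (75 mm by 187 mm) begins 45 mm behind the grasp point.
Start: joints at [-1.174, 0.689, -0.195, 1.565, 0.157, 0.902, -0.215], TCP at [221.79, 584.348, 238.743] pointing down, gripper open.
Joint ranges: [-3.01, 3.01], [-0.46, 2.08], [-1.47, 1.51], [0.13, 2.56], [-1, 4.14], [0.04, 2.09], [-2.66, 2.66]. Speed limits (rad/s): [2.57, 2.57, 3.14, 3.14, 3.14, 3.14, 3.14].

### API

Orientations are given as a unit quaternion [w, x, y, z].
In Python, from plant import arm gives the robot as it stands.
- The arm moves only by the tool arm_command, never from a script. Its arguments are lists of equal length, an entry for each row: "translation": the shift along the tool's x, y, z in cm, a list of three; "turn": the turn, a rotation vector about the tool's x, y, z in rad, a list of three; "claw": the finger opening in cm, from 0 to 8.81. A call has 1 to 5 rows; each row shifts and turns the commanded pose from where the row before left it, along the tool's axes as they then stand; what a row does not reach is not made up. A row lasts 1/8 s, in which the tool goes at most 62.5 mm and 10.7 degrees, less where a joint would pass 70% of its speed; a pose out of reach is approached as far as the arm can. A call with a gripper value outside its range is refused whole. The fingers move at their own pace and stop on an object; "force" is the grip in N (left out, the last holds). Time passes only in rows, so rows that do not move let the fingers close. It gives the time, the measured TCP pose, the force, the opening and the grip force at its end, in the units of the state.
- arm.sense(): the state, without advancing time (a new reading comes with each control period).
- arm.read_camera(name): name is "scene" or "top" or "wrist"; returns (picture, depth): 400x640x3 uint8, red, green, blue; 400x640 float32, mm along the optical axis (not along the pixel's ray), 0 where there is no reading.
- arm.camera_info(name): a dict with "vertical_fov" (degrees; the focal length in pixels is half the picture's height over the tangent of half this angle, whatever the lens; pixels are square), "cx", "cy" (the principal point, pixels), "rvec" (rotation vector, rad) and "tvec" (3), from world to camera coordinates, as OpenCV has them; the wrist camera has in their place "hand_eye" (4x4, takes a point from camera to tool coordinates, whose origin is the TCP and whose axes are the flange's). Camera axes: x right, y down, z forward; pixel columns grow to the right and rows downward; lengths in mm; the calibration is good to about 2 mm. A picture is of the moment at which its call begins: read the wrist's pose just before it. camera_info takes no time and is no camera call.
- arm.job_done(): hands the job in; it is judged then, once.
The state is a dict: "clock": time; "joint_pos": joint angles; "qvel": joint speeds; "joint_efforts": joint torques, N m; "tool_pos": TCP position; "eef_rot": TCP orientation; "wrist_force": force on the tool from outside, world axes, zero at the start; "wrist_torque": the same for the moment, N m; "finger_gap": finger opening in mm; "finger_force": force on a finger pad.
Only numpy, scipy, OpenCV 4.12 (cv2) and the standard library are available. Lean on these libraries where they do the work, as an engineer would, in place of code of your own. Each camera call takes 0.05 s, during which the arm holds its last target. There are 200 camera calls.

## Working session

There is one attempt and no reset: what is moved stays moved. The work goes in short steps, Python scripts to look and compute and a tool call to move; the robot and the scene stay as the last step left them, time stands still between calls to the robot, and variables do not carry over. Pictures are saved under pics/ and viewed, at most 10 in all, crops included, and the job is handed in when it is done.

Besides the shell and the picture viewer there is one more tool, called after "Emit:" by a JSON object that holds its "op" and its "data". arm_command: Moves the arm, as the interface text tells. Its arguments: {"type":"object","properties":{"translation":{"type":"array","items":{"type":"array","items":{"type":"number"}}},"turn":{"type":"array","items":{"type":"array","items":{"type":"number"}}},"claw":{"type":"array","items":{"type":"number"}},"force":{"type":"number"}},"required":["translation","turn","claw"]}

```bash
mkdir -p pics; ls
cat > h.py <<'E'
import numpy as np, cv2
from plant import arm
from scipy.spatial.transform import Rotation as R
def cam(n):
    i=arm.camera_info(n); f=200/np.tan(np.radians(i['vertical_fov'])/2)
    K=np.array([[f,0,i['cx']],[0,f,i['cy']],[0,0,1]])
    return K,R.from_rotvec(np.ravel(i['rvec'])).as_matrix(),np.ravel(i['tvec'])
def world(n,u,v,d):
    K,Rm,t=cam(n); return Rm.T@(np.linalg.inv(K)@[u,v,1]*d-t)
E
python3 - <<'E'
from h import *
for n in ('scene','top'):
    p,d=arm.read_camera(n); cv2.imwrite(f'pics/{n}.png',p[:,:,::-1]); np.save(f'{n}.npy',d)
    print(arm.camera_info(n))
s=arm.sense(); print(s)
E
```

```text
pics
{'vertical_fov': 49.41380745039472, 'cx': 309.8923803085229, 'cy': 196.34080607189864, 'rvec': array([ 2.3246593 , -0.78469358,  0.27775627]), 'tvec': array([-488.31134263,  205.14876658, 1202.09014706])}
{'vertical_fov': 57.89290823617107, 'cx': 324.2542154035803, 'cy': 202.03549343177718, 'rvec': array([ 2.18398124, -2.11503969,  0.23659539]), 'tvec': array([-156.47325923,  529.17997908,  852.49582375])}
{'clock': 0.1, 'joint_pos': array([-1.17416529,  0.68987003, -0.1945464 ,  1.56621554,  0.15733327,
        0.90248761, -0.21508381]), 'qvel': array([ 0.00187466, -0.00373652,  0.00039531, -0.00248888,  0.00064269,
       -0.00133507,  0.00100559]), 'joint_efforts': array([-3.26643443e-03, -5.28508258e+01, -1.27189659e+00, -1.53839189e+01,
       -5.26747538e-02,  2.07005964e-03,  5.92057313e-05]), 'tool_pos': array([221.66586453, 583.78470169, 238.01620084]), 'eef_rot': array([-8.08321221e-05,  1.80357839e-01,  9.83600743e-01, -7.88248764e-04]), 'wrist_force': array([-0.00094615, -0.42036962, -0.62511317]), 'wrist_torque': array([-0.01380277,  0.04374341, -0.05157776]), 'finger_force': 0.0, 'finger_gap': 88.18672526094429}
```

View pics/scene.png

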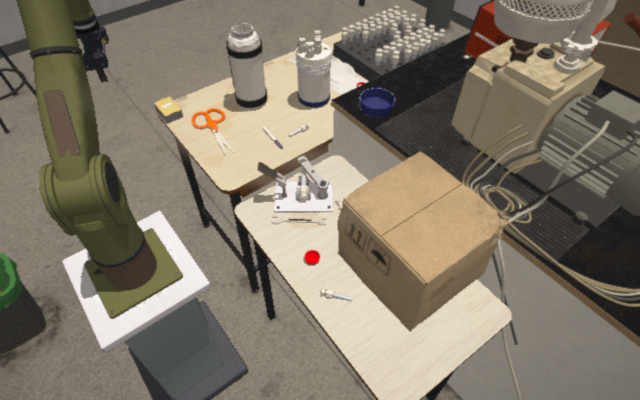

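View pics/top.png

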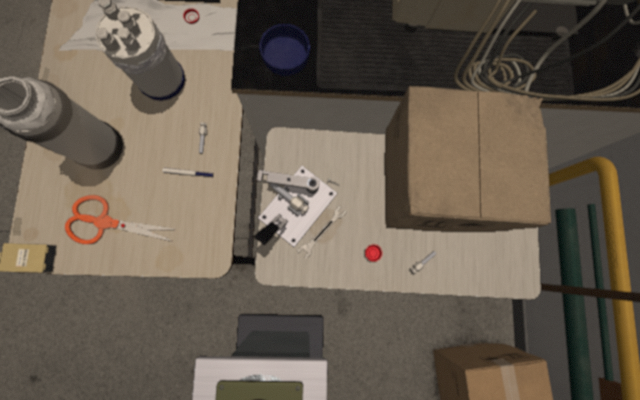

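Run:
```python
from h import *
for n in ('scene','top'):
    K,Rm,t=cam(n)
    for X in ([0,0,0],[221,584,238],[600,0,0],[600,-100,0],[700,0,0]):
        q=K@(Rm@np.array(X)+t); print(n,X,q[:2]/q[2],q[2])
a=cv2.imread('pics/scene.png')[145:230,240:360]; b=cv2.imread('pics/top.png')[155:265,245:355]
cv2.imwrite('pics/c1.png',np.hstack([cv2.resize(a,(440,312),interpolation=3),cv2.resize(b[:, :],(312,312),interpolation=3)]))
cv2.imwrite('pics/c2.png',cv2.resize(b,(600,600),interpolation=2))
d=np.load('top.npy')
for u,v in((297,205),(300,240),(312,184),(265,235),(302,205),(373,254),(270,178)):
    print((u,v),world('top',u,v,d[v,u]).round())
```

```text
scene [0, 0, 0] [133.31192484 270.52557198] 1202.09014705774
scene [221, 584, 238] [104.6706423   72.05517043] 1411.972120228766
scene [600, 0, 0] [306.90845676 174.28452391] 1434.1083423189955
scene [600, -100, 0] [325.77462573 192.39806634] 1381.8396328985455
scene [700, 0, 0] [330.52354275 161.19243848] 1472.7780415292048
top [0, 0, 0] [257.88240836 426.4996072 ] 852.4958237540027
top [221, 584, 238] [-88.48955264 344.66788884] 632.7418778282452
top [600, 0, 0] [271.47757642 178.86055478] 957.3249113529876
top [600, -100, 0] [309.25851584 180.30286612] 961.4747210711142
top [700, 0, 0] [273.45915665 142.76562385] 974.7964259528184
(297, 205) [525. -72.  45.]
(300, 240) [441. -82.   3.]
(312, 184) [ 574. -107.   70.]
(265, 235) [440.  -8. 139.]
(302, 205) [526. -84.  40.]
(373, 254) [ 411. -271.    4.]
(270, 178) [587.  -3.  63.]
```

View pics/c2.png

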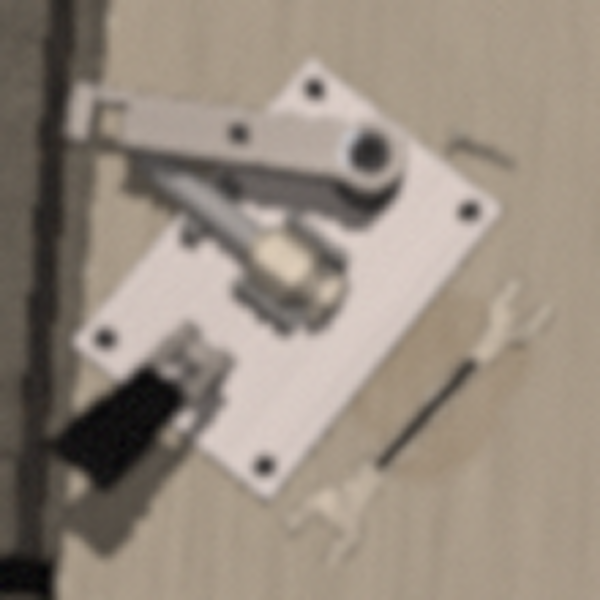

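View pics/c1.png

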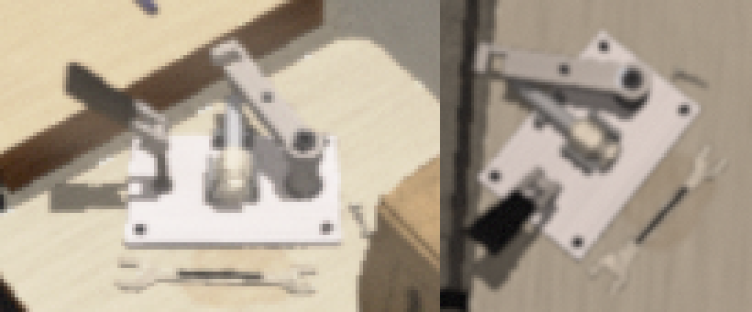

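The top crop shows the strap pivot screw at c2 px (370,153), the strap's free end at (85,110), and the raised black lever pad at (120,425). The plate corners are at (313,60), (500,207), (268,500) and (75,342). The spanner is at (420,410), and the cell's stem points upper-left, which is fixture +y.

```bash
cat >> h.py <<'E'
def atz(n,u,v,z):
    K,Rm,t=cam(n); c=-Rm.T@t; r=Rm.T@np.linalg.inv(K)@[u,v,1]; return c+r*(z-c[2])/r[2]
def fit(P,Q): # fixture xy P -> world Q : yaw, origin
    p=P-P.mean(0);q=Q-Q.mean(0); th=np.arctan2((p[:,0]*q[:,1]-p[:,1]*q[:,0]).sum(),(p*q).sum())
    c,s=np.cos(th),np.sin(th);M=np.array([[c,-s],[s,c]]); o=Q.mean(0)-M@P.mean(0); return th,o,(P@M.T+o-Q)
E
python3 - <<'E'
from h import *
P=np.array([[90,60],[90,-60],[-90,-60],[-90,60.]])
f=lambda x,y:(245+(x+.5)*110/600-.5,155+(y+.5)*110/600-.5)
Q=np.array([atz('top',*f(*c),10)[:2] for c in((313,60),(500,207),(268,500),(75,342))])
th,o,e=fit(P,Q);print('top',th,o,e.round(1))
g=lambda x,y:(240+x*120/440,145+y*85/312)
Q=np.array([atz('scene',*g(*c),10)[:2] for c in((340,135),(340,243),(124,243),(130,135))]);a=fit(P,Q);print('scene',a[0],a[1],a[2].round(1))
M=np.array([[np.cos(th),-np.sin(th)],[np.sin(th),np.cos(th)]])
for nm,p,z in(('pivot',(370,153),70),('tip',(70,112),64),('hole',(238,132),64),('pad',(120,425),140)):
    print(nm,(M.T@(atz('top',*f(*p),z)[:2]-o)).round(1))
s=arm.sense();print(R.from_quat(np.roll(s['eef_rot'],-1)).as_matrix().round(2)); print(arm.camera_info('wrist'))
E
```

```text
top -0.6410082567494626 [530.86236155 -72.72385573] [[ 2.1  0.9]
 [-0.3 -2.7]
 [-1.2 -0.4]
 [-0.5  2.2]]
scene -0.6567799729120746 [530.19101569 -76.48428021] [[-2.2  1. ]
 [ 0.8 -0.1]
 [ 0.1  0.8]
 [ 1.3 -1.6]]
pivot [58.7 -0.4]
tip [-10.6 117.8]
hole [29.9 53. ]
pad [-105.3   -1.6]
[[-0.93  0.35 -0.  ]
 [ 0.35  0.93 -0.  ]
 [-0.   -0.   -1.  ]]
{'vertical_fov': 58.108430229492335, 'cx': 315.97138325286994, 'cy': 191.18389838538533, 'hand_eye': array([[ 5.54611515e-05, -9.47443010e-01, -3.19924584e-01,
         8.28556481e+01],
       [ 9.99999910e-01,  1.87378622e-04, -3.81556859e-04,
        -9.84121498e-01],
       [ 4.21450406e-04, -3.19924534e-01,  9.47442935e-01,
        -1.46687167e+02],
       [ 0.00000000e+00,  0.00000000e+00,  0.00000000e+00,
         1.00000000e+00]])}
```

Emit:
{"op": "arm_command", "data": {"translation": [[-3.2,-2.8,0],[-3.2,-2.8,0],[-3.2,-2.8,0],[-3.2,-2.8,0],[-3.2,-2.8,0]], "turn": [[0,0,0],[0,0,0],[0,0,0],[0,0,0],[0,0,0]], "claw": [0,0,0,0,0], "force": 10}}

```text
clock: 0.72
tool_pos: [322.2, 395.2, 238.5]
eef_rot: [-0.0, 0.18, 0.984, -0.0]
wrist_force: [0.6, -0.8, 0.2]
finger_gap: 40.2
finger_force: 0.0
```

Emit:
{"op": "arm_command", "data": {"translation": [[-3.2,-2.8,0],[-3.2,-2.8,0],[-3.2,-2.8,0],[-3.2,-2.8,0],[-3.2,-2.8,0]], "turn": [[0,0,0],[0,0,0],[0,0,0],[0,0,0],[0,0,0]], "claw": [0,0,0,0,0]}}

```text
clock: 1.35
tool_pos: [422.0, 207.7, 238.6]
eef_rot: [-0.0, 0.18, 0.984, -0.0]
wrist_force: [-0.1, 0.0, -0.3]
finger_gap: 0.4
finger_force: 0.0
```

Emit:
{"op": "arm_command", "data": {"translation": [[-4.2,-3.9,0],[-4.2,-3.9,0],[-4.2,-3.9,0],[-4.2,-3.9,0],[-4.2,-3.9,0]], "turn": [[0,0,0],[0,0,0],[0,0,0],[0,0,0],[0,0,0]], "claw": [0,0,0,0,0]}}

```text
clock: 1.98
tool_pos: [549.2, -49.6, 238.5]
eef_rot: [-0.0, 0.18, 0.984, 0.0]
wrist_force: [1.0, 0.8, -0.4]
finger_gap: 0.1
finger_force: 0.0
```

Emit:
{"op": "arm_command", "data": {"translation": [[0,0,0],[0,0,0],[0,0,0],[0,0,0],[0,0,0]], "turn": [[0,0,0.16],[0,0,0.16],[0,0,0.16],[0,0,0.16],[0,0,0.16]], "claw": [0,0,0,0,0]}}

```text
clock: 2.6
tool_pos: [548.4, -47.8, 238.3]
eef_rot: [-0.0, 0.551, 0.834, -0.0]
wrist_force: [-0.6, -0.4, 0.0]
finger_gap: 0.5
finger_force: 0.0
```

```bash
cat >> h.py <<'E'
def wcam():
    i=arm.camera_info('wrist'); f=200/np.tan(np.radians(i['vertical_fov'])/2)
    K=np.array([[f,0,i['cx']],[0,f,i['cy']],[0,0,1]]); s=arm.sense()
    T=np.eye(4);T[:3,:3]=R.from_quat(np.roll(s['eef_rot'],-1)).as_matrix();T[:3,3]=s['tool_pos']
    return K,T@i['hand_eye']
E
python3 - <<'E'
from h import *
K,T=wcam(); p,d=arm.read_camera('wrist'); cv2.imwrite('pics/w1.png',p[:,:,::-1]); np.savez('w1.npz',K=K,T=T,d=d)
s=arm.sense();print(s['tool_pos'],s['joint_pos'].round(2),s['clock'])
E
```

```text
[548.48375498 -47.60574508 238.37835212] [ 0.03  0.59 -0.04  1.8   0.03  0.76  0.37] 2.65
```

View pics/w1.png

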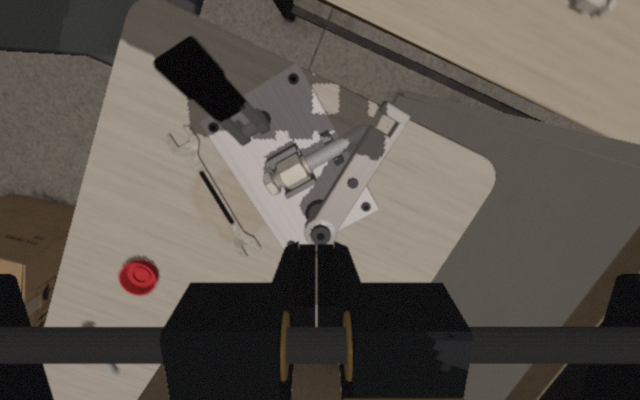

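The wrist view shows the pivot screw at (320,236), the strap end corners at (388,102) and (410,118), and the strap hole at (352,183). The lever pad's far end is about (172,55), and the plate screws are at (293,78), (366,206) and (213,127).

Run:
```python
from h import *
w=np.load('w1.npz');K,T,d=w['K'],w['T'],w['d']
def az(u,v,z):
    r=T[:3,:3]@np.linalg.inv(K)@[u,v,1];c=T[:3,3];return c+r*(z-c[2])/r[2]
def dp(u,v): return T[:3,:3]@(np.linalg.inv(K)@[u,v,1]*d[v,u])+T[:3,3]
th=-.648;o=np.array([530.5,-74.5]);M=np.array([[np.cos(th),-np.sin(th)],[np.sin(th),np.cos(th)]])
fx=lambda X:np.r_[M.T@(X[:2]-o),X[2]].round(1)
for n,p,z in(('pivot',(320,236),70),('hole',(352,183),64),('c1',(388,102),64),('c2',(410,118),64),('s1',(293,78),10),('s2',(366,206),10),('s3',(213,127),10)):
    print(n,az(*p,z).round(1),fx(az(*p,z)),fx(dp(*p)))
for p in((190,45),(160,65),(185,65),(200,80),(215,105),(265,122),(232,118)): print('lev',p,fx(dp(*p)))
```

```text
pivot [ 578.9 -110.5   70. ] [60.3  0.5 70. ] [59.9  0.7 71. ]
hole [586.  -51.3  64. ] [30.2 52.  64. ] [29.  52.3 67.8]
c1 [583.7  27.8  64. ] [-19.3 113.7  64. ] [-19.2 113.8  63.1]
c2 [607.7  23.1  64. ] [  2.6 124.5  64. ] [ 136.5  215.5 -501.9]
s1 [497.8  11.6  10. ] [-78.1  48.9  10. ] [-78.   49.2  15.7]
s2 [623.5 -82.8  10. ] [79.1 49.5 10. ] [77.2 49.8 14.9]
s3 [439.5 -65.9  10. ] [-77.7 -48.1  10. ] [-77.7 -46.5  15.1]
lev (190, 45) [-124.    13.1  148.6]
lev (160, 65) [-123.9   -9.9  148.7]
lev (185, 65) [-117.     2.2  144. ]
lev (200, 80) [-106.3    2.1  133.3]
lev (215, 105) [-89.   -3.9 114.5]
lev (265, 122) [-58.4  14.   76.1]
lev (232, 118) [-75.6 -25.3  11.9]
```

Emit:
{"op": "arm_command", "data": {"translation": [[-1.57,2.11,0],[-1.57,2.11,0],[-1.57,2.11,0]], "turn": [[0,0,0],[0,0,0],[0,0,0]], "claw": [0,0,0]}}

```text
clock: 3.02
tool_pos: [626.0, -66.1, 238.3]
eef_rot: [-0.0, 0.548, 0.836, -0.0]
wrist_force: [0.9, 0.7, -0.2]
finger_gap: 0.7
finger_force: 0.0
```

Emit:
{"op": "arm_command", "data": {"translation": [[0,0,1.5],[0,0,3],[0,0,3],[0,0,3],[0,0,1.5]], "turn": [[0,0,0.135],[0,0,0.135],[0,0,0.135],[0,0,0.135],[0,0,0]], "claw": [0,0,0,0,0]}}

```text
clock: 3.65
tool_pos: [624.4, -65.6, 116.8]
eef_rot: [-0.001, 0.751, 0.66, -0.001]
wrist_force: [0.2, -0.3, -0.2]
finger_gap: 0.4
finger_force: 0.0
```

```bash
cat >> h.py <<'E'
TH=-.648;O=np.array([530.5,-74.5]);MF=np.array([[np.cos(TH),-np.sin(TH)],[np.sin(TH),np.cos(TH)]])
def report():
    s=arm.sense();X=s['tool_pos'];Rt=R.from_quat(np.roll(s['eef_rot'],-1)).as_matrix()
    p=MF.T@(X[:2]-O);y=MF.T@Rt[:2,1];x=MF.T@Rt[:2,0]
    print('fix',p.round(1),'z',X[2].round(1),'a_tool',round(np.arctan2(y[0],y[1]),3),'pivot in tool',(Rt[:2,:2].T@(MF@[60,0]+O-X[:2])).round(1),'F',s['wrist_force'].round(1),s['clock'])
E
python3 - <<'E'
from h import *
report()
p,d=arm.read_camera('scene'); cv2.imwrite('pics/s2.png',cv2.resize(p[100:260,200:440,::-1],(780,520),interpolation=2))
E
```

```text
fix [69.4 63.8] z 116.8 a_tool 1.051 pivot in tool [-50.7 -39.8] F [ 0.2 -0.3 -0.2] 3.65
```

View pics/s2.png

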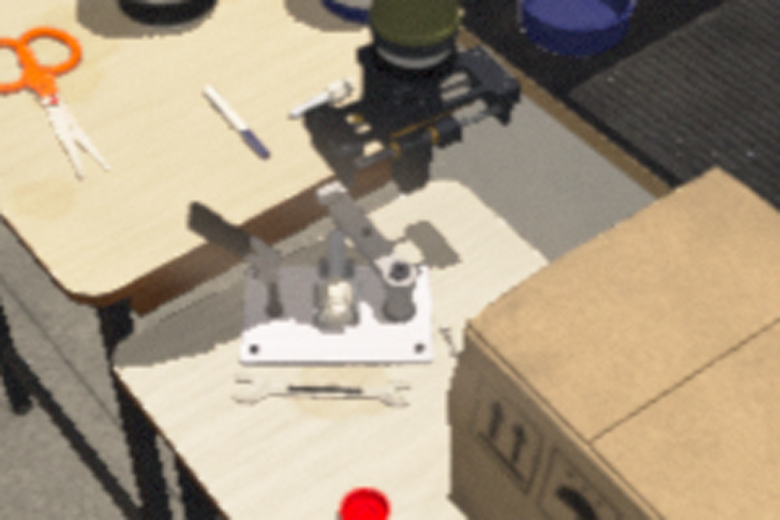

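The scene view shows the closed fingers beyond the strap, clear of it, at about (405,180), with the gripper's right end near the bench edge. I'll check the bench edge before going down.

Run:
```python
from h import *
d=np.load('top.npy')
for v in range(80,135,5): print(v,world('top',295,v,d[v,295]).round())
```

```text
80 [788. -60. 179.]
85 [775. -61. 181.]
90 [764. -61. 178.]
95 [759. -61. 165.]
100 [768. -59. 120.]
105 [769. -58.  91.]
110 [769. -57.  62.]
115 [768. -56.  33.]
120 [769. -55.  -3.]
125 [769. -54. -40.]
130 [739. -56.   1.]
```

Emit:
{"op": "arm_command", "data": {"translation": [[0,0,1.5],[0,0,2],[0,0,2],[0,0,0.9],[0,0,0]], "turn": [[0,0,0],[0,0,0],[0,0,0],[0,0,0],[0,0,0]], "claw": [0,0,0,0,0]}}

```text
clock: 4.32
tool_pos: [625.0, -65.9, 53.8]
eef_rot: [-0.001, 0.752, 0.659, -0.0]
wrist_force: [-0.3, -0.5, 0.9]
finger_gap: 0.5
finger_force: 0.0
```

Emit:
{"op": "arm_command", "data": {"translation": [[0,-0.3,0],[0,-0.3,0],[0,-0.3,0],[0,0,0]], "turn": [[0,0,0],[0,0,0],[0,0,0],[0,0,0]], "claw": [0,0,0,0]}}

```text
clock: 4.82
tool_pos: [616.4, -64.7, 55.0]
eef_rot: [-0.0, 0.752, 0.659, 0.0]
wrist_force: [0.1, 0.6, 0.0]
finger_gap: 0.5
finger_force: 0.0
```

```bash
python3 -c "
from h import *
report()"
```

```text
fix [62.6 59.7] z 55.0 a_tool 1.055 pivot in tool [-50.6 -31.7] F [0.1 0.6 0. ] 4.825
```

Emit:
{"op": "arm_command", "data": {"translation": [[0.28,-0.51,0],[0.28,-0.51,0],[0.28,-0.51,0],[0.28,-0.51,0],[0.28,-0.51,0]], "turn": [[0,0,-0.1],[0,0,-0.1],[0,0,-0.1],[0,0,-0.1],[0,0,-0.1]], "claw": [0,0,0,0,0]}}

```text
clock: 5.45
tool_pos: [591.9, -52.4, 55.1]
eef_rot: [0.001, 0.564, 0.826, 0.001]
wrist_force: [2.2, 0.4, -1.2]
finger_gap: 0.7
finger_force: 0.9
```

```bash
python3 -c "
from h import *
report()
p,d=arm.read_camera('scene'); cv2.imwrite('pics/s3.png',cv2.resize(p[120:230,240:390,::-1],(750,550),interpolation=2))"
```

```text
fix [35.6 54.7] z 55.1 a_tool 0.551 pivot in tool [-49.4 -33.8] F [ 2.2  0.4 -1.2] 5.45
```

View pics/s3.png

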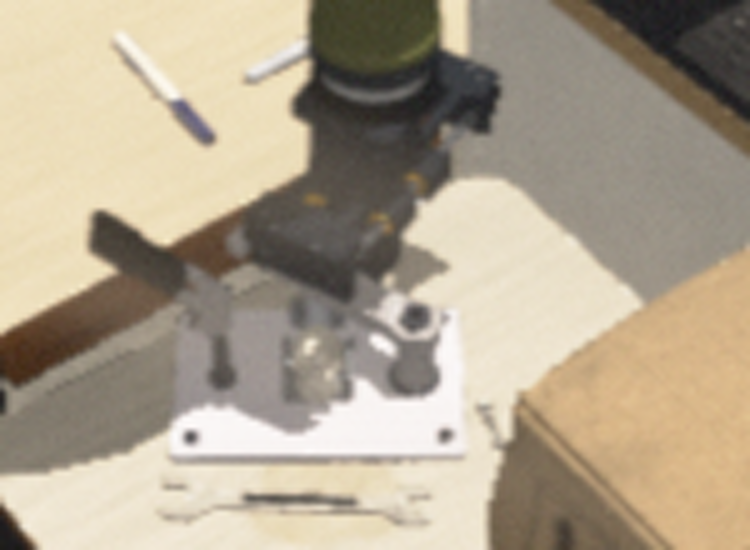

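The finger is in contact with about 2 N, and the strap is swinging. The gripper is clear of the lever, so I'll continue.

Emit:
{"op": "arm_command", "data": {"translation": [[0.27,-0.52,0],[0.27,-0.52,0],[0.27,-0.52,0],[0.27,-0.52,0],[0,0,0]], "turn": [[0,0,-0.1],[0,0,-0.1],[0,0,-0.1],[0,0,-0.1],[0,0,0]], "claw": [0,0,0,0,0]}}

```text
clock: 6.12
tool_pos: [567.2, -53.3, 54.8]
eef_rot: [-0.0, 0.392, 0.92, 0.0]
wrist_force: [0.2, 1.2, -0.1]
finger_gap: 0.1
finger_force: 0.3
```

```bash
python3 -c "
from h import *
report()"
```

```text
fix [16.4 39.1] z 54.8 a_tool 0.157 pivot in tool [-49.1 -31.8] F [ 0.2  1.2 -0.1] 6.125
```

Emit:
{"op": "arm_command", "data": {"translation": [[0.14,-0.26,0],[0.14,-0.26,0],[0.14,-0.26,0],[0,0,0]], "turn": [[0,0,-0.05],[0,0,-0.05],[0,0,-0.05],[0,0,0]], "claw": [0,0,0,0]}}

```text
clock: 6.62
tool_pos: [558.2, -56.7, 54.7]
eef_rot: [-0.0, 0.321, 0.947, -0.0]
wrist_force: [-1.1, 1.2, 0.4]
finger_gap: 0.6
finger_force: 0.5
```

```bash
python3 -c "
from h import *
report()"
```

```text
fix [11.4 30.9] z 54.7 a_tool 0.005 pivot in tool [-48.7 -30.7] F [-1.1  1.2  0.4] 6.625
```

Emit:
{"op": "arm_command", "data": {"translation": [[0,-0.1,0],[0,0,0]], "turn": [[0,0,0],[0,0,0]], "claw": [0,0]}}

```text
clock: 6.88
tool_pos: [558.0, -57.2, 54.6]
eef_rot: [-0.0, 0.321, 0.947, -0.0]
wrist_force: [0.2, 2.0, 0.7]
finger_gap: 0.6
finger_force: 0.7
```

Emit:
{"op": "arm_command", "data": {"translation": [[0,-0.1,0],[0,0,0]], "turn": [[0,0,0],[0,0,0]], "claw": [0,0]}}

```text
clock: 7.12
tool_pos: [557.5, -57.8, 54.6]
eef_rot: [-0.0, 0.321, 0.947, 0.0]
wrist_force: [-0.1, 2.6, -0.2]
finger_gap: 0.5
finger_force: 0.9
```

Emit:
{"op": "arm_command", "data": {"translation": [[0,-0.1,0],[0,-0.1,0],[0,0,0]], "turn": [[0,0,0],[0,0,0],[0,0,0]], "claw": [0,0,0]}}

```text
clock: 7.5
tool_pos: [557.1, -58.2, 54.7]
eef_rot: [0.0, 0.32, 0.947, 0.001]
wrist_force: [1.8, 4.9, -1.3]
finger_gap: 0.7
finger_force: 2.3
```

Emit:
{"op": "arm_command", "data": {"translation": [[0,-0.1,0],[0,-0.1,0],[0,0,0]], "turn": [[0,0,0],[0,0,0],[0,0,0]], "claw": [0,0,0]}}

```text
clock: 7.88
tool_pos: [557.1, -58.2, 54.8]
eef_rot: [0.001, 0.32, 0.948, 0.002]
wrist_force: [2.8, 7.7, -1.9]
finger_gap: 0.2
finger_force: 3.6
```

```bash
python3 -c "
from h import *
report()
K,T=wcam(); p,d=arm.read_camera('wrist'); cv2.imwrite('pics/w2.png',p[:,:,::-1]); np.savez('w2.npz',K=K,T=T,d=d)"
```

```text
fix [11.4 29. ] z 54.8 a_tool 0.002 pivot in tool [-48.7 -28.9] F [ 2.8  7.7 -1.9] 7.875
```

View pics/w2.png

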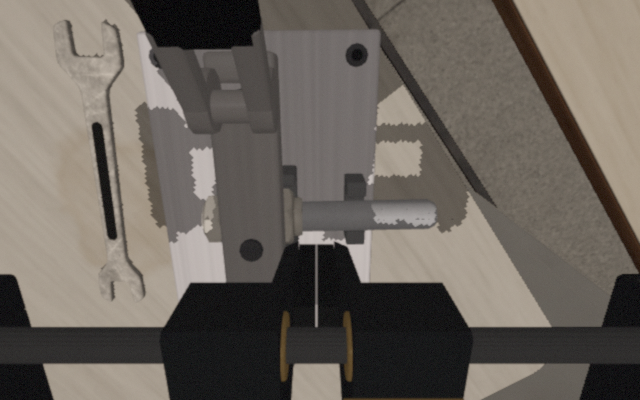

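The strap is home: the position has stopped while force rises to 8 N, and the picture shows it straight along the plate and ending at the cam bolt, near (240,110). Next I'll back off, rise and go over the lever pad.

Emit:
{"op": "arm_command", "data": {"translation": [[0,0.7,0],[0,0.8,0],[0,0,-3],[0,0,-5],[0,0,-5]], "turn": [[0,0,0],[0,0,0],[0,0,0],[0,0,0],[0,0,0]], "claw": [0,0,0,0,0]}}

```text
clock: 8.55
tool_pos: [563.9, -50.0, 185.9]
eef_rot: [-0.0, 0.321, 0.947, -0.001]
wrist_force: [-0.2, -0.8, 0.2]
finger_gap: 0.3
finger_force: 0.0
```

Emit:
{"op": "arm_command", "data": {"translation": [[3,-1,0],[4,-1.5,0],[4.4,-1.5,0],[0,0,0],[0,0,0]], "turn": [[0,0,0],[0,0,0],[0,0,0],[0,0,0],[0,0,0]], "claw": [0,0,0,0,0]}}

```text
clock: 9.18
tool_pos: [450.7, -12.2, 185.0]
eef_rot: [0.001, 0.321, 0.947, 0.0]
wrist_force: [0.4, -0.5, 0.7]
finger_gap: 0.6
finger_force: 0.0
```

Run:
```python
from h import *
report()
K,T=wcam(); p,d=arm.read_camera('wrist'); cv2.imwrite('pics/w3.png',p[:,:,::-1]); np.savez('w3.npz',K=K,T=T,d=d)
```

```text
fix [-101.3    1.5] z 185.0 a_tool 0.005 pivot in tool [-161.3   -0.6] F [ 0.4 -0.5  0.7] 9.175
```

View pics/w3.png

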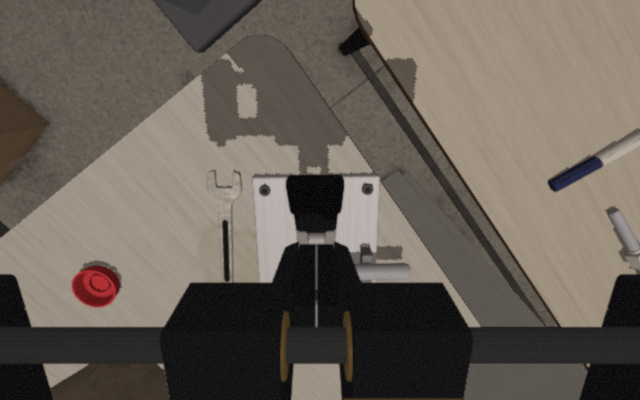

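The lever pad at (316,195) is centred under the fingers. I'll go down onto it and follow its arc.

Emit:
{"op": "arm_command", "data": {"translation": [[0,0,2],[0,0,2],[0,0,0.8],[0.3,0,0.4],[0.4,0,0.4]], "turn": [[0,0,0],[0,0,0],[0,0,0],[0,0,0],[0,0,0]], "claw": [0,0,0,0,0]}}

```text
clock: 9.85
tool_pos: [444.8, -7.8, 128.9]
eef_rot: [0.001, 0.321, 0.947, 0.0]
wrist_force: [1.0, -1.8, 1.2]
finger_gap: 0.8
finger_force: 0.9
```

Emit:
{"op": "arm_command", "data": {"translation": [[0.4,0,0.45],[0.35,0,0.5],[0.35,0,0.5],[0.3,0,0.5],[0.25,0,0.5]], "turn": [[0,0,0],[0,0,0],[0,0,0],[0,0,0],[0,0,0]], "claw": [0,0,0,0,0]}}

```text
clock: 10.48
tool_pos: [430.6, 2.8, 103.9]
eef_rot: [-0.0, 0.321, 0.947, 0.0]
wrist_force: [0.6, -0.8, 1.0]
finger_gap: 0.3
finger_force: 0.8
```

```bash
python3 -c "
from h import *
report()"
```

```text
fix [-126.3    1.3] z 103.9 a_tool 0.005 pivot in tool [-186.3   -0.4] F [ 0.6 -0.8  1. ] 10.475
```

Now down to the stop at about z = 86 mm, in small steps.

Emit:
{"op": "arm_command", "data": {"translation": [[0.2,0,0.5],[0.1,0,0.5],[0,0,0.4],[0,0,0.2],[0,0,0]], "turn": [[0,0,0],[0,0,0],[0,0,0],[0,0,0],[0,0,0]], "claw": [0,0,0,0,0]}}

```text
clock: 11.1
tool_pos: [428.0, 4.2, 88.0]
eef_rot: [-0.0, 0.321, 0.947, -0.0]
wrist_force: [0.2, 0.3, 0.1]
finger_gap: 0.5
finger_force: 0.0
```

Emit:
{"op": "arm_command", "data": {"translation": [[0,0,0.1],[0,0,0.1],[0,0,0]], "turn": [[0,0,0],[0,0,0],[0,0,0]], "claw": [0,0,0]}}

```text
clock: 11.48
tool_pos: [428.2, 4.2, 86.4]
eef_rot: [-0.0, 0.321, 0.947, -0.0]
wrist_force: [-0.7, -0.3, 3.2]
finger_gap: 0.6
finger_force: 1.7
```

Emit:
{"op": "arm_command", "data": {"translation": [[0,0,0.1],[0,0,0.1],[0,0,0]], "turn": [[0,0,0],[0,0,0],[0,0,0]], "claw": [0,0,0]}}

```text
clock: 11.85
tool_pos: [428.2, 4.3, 85.8]
eef_rot: [0.001, 0.321, 0.947, 0.0]
wrist_force: [-2.4, 1.3, 25.2]
finger_gap: 0.3
finger_force: 12.7
```

Emit:
{"op": "arm_command", "data": {"translation": [[0,0,0.1],[0,0,0.1],[0,0,0]], "turn": [[0,0,0],[0,0,0],[0,0,0]], "claw": [0,0,0]}}

```text
clock: 12.22
tool_pos: [428.2, 4.3, 85.3]
eef_rot: [0.001, 0.32, 0.947, 0.0]
wrist_force: [-4.7, 2.2, 47.2]
finger_gap: 0.3
finger_force: 23.6
```

The lever is on its stop at z ≈ 85.5 mm, with force rising steeply. I'll retreat.

Emit:
{"op": "arm_command", "data": {"translation": [[0,0,-0.6],[0,0,-3],[0,0,-5],[0,0,-5],[0,0,0]], "turn": [[0,0,0],[0,0,0],[0,0,0],[0,0,0],[0,0,0]], "claw": [0,0,0,0,0]}}

```text
clock: 12.85
tool_pos: [430.6, 4.4, 221.1]
eef_rot: [0.003, 0.321, 0.947, 0.002]
wrist_force: [0.2, 0.1, -0.6]
finger_gap: 0.6
finger_force: 0.0
```

Emit:
{"op": "arm_command", "data": {"translation": [[-3,3,0],[-4,4,0],[-4,4,0],[-4,4,0],[0,0,0]], "turn": [[0,0,0],[0,0,0],[0,0,0],[0,0,0],[0,0,0]], "claw": [0,0,0,0,0]}}

```text
clock: 13.48
tool_pos: [641.6, 33.2, 215.8]
eef_rot: [0.0, 0.321, 0.947, 0.001]
wrist_force: [0.4, -0.0, -0.3]
finger_gap: 0.8
finger_force: 0.0
```

Run:
```python
from h import *
report()
K,T=wcam(); p,d=arm.read_camera('wrist'); cv2.imwrite('pics/w4.png',p[:,:,::-1])
```

```text
fix [ 23.6 152.9] z 215.8 a_tool 0.005 pivot in tool [ -37.2 -152.7] F [ 0.4 -0.  -0.3] 13.475
```

View pics/w4.png

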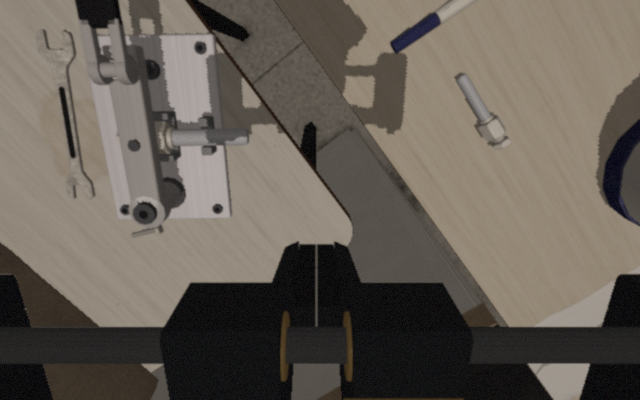

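The strap lies along the plate to the bolt at about (110,60), with the lever down over its end. The cell is in its cradle at (205,137) and the spanner at (65,110) is untouched.

```bash
python3 -c "
from plant import arm
print(arm.job_done())"
```

```text
the job is handed in; nothing more can be done
None
```

I pushed the strap home first and then the cam lever down to its stop, and handed the job in at about 13.5 s; no verdict came back. In the last picture the cell is still in its cradle and the spanner untouched. The highest force was about 47 N, on the lever at its stop.

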